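# Press a pile of mount boards under a hinged hold-down

## Robot

A 6-joint arm with a two-finger parallel gripper is mounted at the origin on the work surface. World frame = base frame: x ahead of the robot, y to its left, z up, the work surface at z = 0. Lengths are in m, angles in rad, forces in N, time in s.
With the tool pointing down it reaches from about 0.25 to 0.775 m from the base axis. Payload 4 kg.
Tool frame: the origin (TCP) lies on the centre line of the jaws, within the pads' length; the fingertips stand 8 mm ahead of it and the grasp point (between the pads) lies 11 mm behind it; y points along the fingers, x is the direction in which the jaws open and shut, and the axes are right-handed (so a half turn about y gives the same grasp; the last joint's range is limited). The gripper opens to 94 mm and grips with 3 to 60 N. Pads are 16 mm wide; open, the fingers measure 119 mm over their backs; the gripper's body (75 mm by 177 mm) begins 78 mm behind the grasp point.
Start: joints at [1.064, 0.087, 1.371, -0, 1.684, -0.103], TCP at [0.216, 0.506, 0.214] pointing down, gripper open.
Joint ranges: [-3.1, 3.1], [-0.76, 2.03], [0.27, 2.55], [-1.08, 4.22], [0.17, 2.65], [-2.57, 2.57]. Speed limits (rad/s): [2.79, 2.79, 3.14, 3.14, 3.14, 3.14].

## Interface

Orientations are given as [roll, pitch, yaw] about the fixed x, y, z axes, in that order (R = Rz(yaw) Ry(pitch) Rx(roll)).
In Python, from bench import robot gives the robot as it stands.
- The arm moves only by the tool step_arm, never from a script. Its argument "commands" is a list of rows, each an object with "xyz": the shift along the world's x, y, z in m, a list of three; "twist": the turn, a rotation vector about the world's x, y, z in degrees, a list of three. In form: [{"xyz": [tx, ty, tz], "twist": [ax, ay, az]}, ...]. A call has 1 to 12 rows; each row is the pose to reach, as a shift and turn from the pose commanded when the call began; what a row does not reach only later rows make up. A row lasts 1/12 s, in which the tool goes at most 41.7 mm and 7.16 degrees, less where a joint would pass 70% of its speed; a pose out of reach is approached as far as the arm can. A call with a gripper value outside its range is refused whole. "fingers" is the closure in counts, from 0 (fully open) to 255 (shut), set as the call begins (left out, the last holds). The fingers move at their own pace and stop on an object; the grip force is fixed at half the most. Time passes only in rows, so rows that repeat a pose let the fingers close. It gives the time, the measured TCP pose, the force and the opening at its end, in the units of the state.
- robot.get_obs(): the state, without advancing time (a new reading comes with each control period).
- robot.snapshot(name): name is "scene" or "top" or "wrist"; returns (picture, depth): 384x512x3 uint8, red, green, blue; 384x512 float32, m along the optical axis (not along the pixel's ray), 0 where there is no reading.
- robot.camera_info(name): a dict with "fx", "fy", "cx", "cy" (pixels), "R" (3x3) and "t" (3): a world point X has camera coordinates R X + t. Camera axes: x right, y down, z forward; pixel columns grow to the right and rows downward; lengths in m; the calibration is good to about 2 mm. The wrist camera is an equidistant fisheye: a pixel r from the principal point sees the ray r / f radians off the axis. A picture is of the moment at which its call begins: read the wrist's pose just before it. camera_info takes no time and is no camera call; for the wrist camera it gives the pose at the moment of the call.
- robot.close_job(): hands the job in, once; it reports no verdict.
The state is a dict: "time": time; "joint_positions": joint angles; "qvel": joint speeds; "joint_torque": joint torques, N m; "tool_pos": TCP position; "ee_rot": TCP orientation; "wrist_force": force on the tool from outside, world axes, zero at the start; "wrist_torque": the same for the moment, N m; "width": finger opening in m.
Only numpy, scipy, OpenCV 4.12 (cv2) and the standard library are available. Lean on these libraries where they do the work, as an engineer would, in place of code of your own. Each camera call takes 0.05 s, during which the arm holds its last target.

## Task

Lower the plywood pressing board gently (feel for contact, do not drop it) onto the pile in the pressing rack, flat between the guide posts, with its rib handle at the end away from the hinged hold-down arm; how tall the pile is today is not known, and the arm must first be swung back if it leans over the pile. Once the board is set down and let go, swing the arm over so that its foot rests on the board, and let go. Leave the jar, the weight, the brush pot and the tub of tools where they stand.

Things in the scene. Friction and masses are not known exactly. Their poses are not given: they have to be found in the camera images.
- board: Loose plywood pressing board, 0.3 to 0.45 kg: slab 130 (its x) by 170 (its y) by 14 mm thick, starting flat on the bench, handle up, yaw varies. Origin: centre of its underside, z up. A plywood rib handle on top, 80 mm long along x, 24 mm thick along y, top 59 mm above the underside, is centred at x = 0, y = -35 mm, so nearer the -y end.
- handle (a point): Centre of the top of the board's rib handle, at (0, -35, 59) mm in the board's frame.
- rack: Fixed pressing rack. Origin: centre of the underside of its base plate, on the bench. Plate 176 (its x) by 216 (its y) by 16 mm, with a 70 mm wide tongue out to y = +191 mm that carries the arm's hinge bracket (100 mm high). Eight guide posts, 12 mm thick, tapered tops 95 mm above the bench, at (+-76, +-60) and (+-40, +-96) mm: 5 mm of play all round the board.
- pile_place (a point): Point on the rack's base plate, 16 mm above the bench, in the middle of the posts. On it stands the pile of mount boards (118 by 158 mm, fixed, gives 1 mm per 5 N); its top is 30 to 66 mm above the bench, not reported. The board belongs centred over this point, axes along the rack's, its +y to the rack's +y: handle towards rack -y, away from the hinge.
- holddown (a joint): Angle of the steel hold-down arm (rad): 0 level, pointing from the hinge to rack -y over the pile; pi/2 upright; more leans back, away (stops at -0.25, 2.1). Starts 1.12 to 1.75; from 1.45 up it is clear of the board's way down. Stays where left above 1.1, below 1.0 it sinks slowly until its foot rests on something: on the placed board that is -0.1 to 0.22. Under 3 N turns it.
- hinge (a point): Hinge axis of the hold-down arm, parallel to rack x: at (0, 165, 85) mm in the rack's frame.
- crossbar (a point): Centre of the round crossbar (12 mm thick, 104 mm long, along rack x) at the arm's free end, 130 mm from the hinge axis. The arm is a flat bar 16 mm wide, so the crossbar stands out 44 mm on each side, to be pinched or pushed there. At angle a it is at (0, 165 - 130 cos a, 85 + 130 sin a) mm in the rack's frame.
- foot (a point): Centre of the arm's round rubber foot tip (radius 9 mm), in mid crossbar, 22 mm from the crossbar's axis on the arm's under side. With the foot resting on the board this point is 23 mm above the board's underside (9 mm above its top face), the crossbar's axis about 31 mm above the top face, near rack y = +35 mm, clear of the handle.
- jar: Bystander: closed white plastic jar, 68 mm across, 85 mm high; origin centre of its underside.
- weight: Bystander: steel weight block 70 x 50 x 50 mm with a 30 mm high knob; origin centre of its underside.
- pot: Bystander: glass pot 72 mm across, 100 mm high, with brushes standing up to 200 mm; origin centre of its underside.
- tub: Bystander: clear plastic tub of hand tools, 110 x 150 x 50 mm; origin centre of its underside.
Mind the look-alikes: they are no part of the job. There is more than one size of the board; the one meant has the size given above.

How it is judged:
By the outcome, as a careful person would: the job done as asked, in the order asked, and still so for the second after the job is handed in, with the robot touching nothing.
It also fails if it takes over 72 s, if anything falls off the work surface, if the arm or the gripper's body presses on something with over 40 N, if the wrist force passes 120 N, or if a joint passes its speed limit or range.

## Working session

There is one attempt and no reset: what is moved stays moved. The work goes in short steps, Python scripts to look and compute and a tool call to move; the robot and the scene stay as the last step left them, time stands still between calls to the robot, and variables do not carry over. Pictures are saved under pics/ and viewed, and the job is handed in when it is done.

Besides the shell and the picture viewer there is one more tool, called after "Request:" in YAML: its name, and indented under it one key for each argument. step_arm: Moves the arm, as the interface text tells. Its arguments: {"type":"object","properties":{"commands":{"type":"array"},"fingers":{"type":"number"}},"required":["commands"]}

```bash
ls; mkdir -p pics
python3 - <<'E'
from bench import robot
import cv2,numpy as np
print(robot.get_obs())
for n in ("scene","top","wrist"):
    ci=robot.camera_info(n); p,d=robot.snapshot(n)
    cv2.imwrite(f"pics/{n}0.png",p[:,:,::-1]); np.savez(f"pics/{n}0.npz",p=p,d=d,**ci)
    print(n,ci,d.min(),d.max())
E
```

```text
pics
{'time': 0.0, 'joint_positions': array([ 1.06391652e+00,  8.79128976e-02,  1.37224801e+00,  3.70295804e-06,
        1.68359391e+00, -1.03119178e-01]), 'qvel': array([-0.00041826, -0.00116961,  0.00077713,  0.00039786,  0.0007823 ,
        0.00246092]), 'joint_torque': array([ 3.41645227e-04, -3.40194833e+01, -3.02418745e+01,  7.19359796e-02,
        3.31833679e-02, -1.61422536e-04]), 'tool_pos': array([0.21583623, 0.50530046, 0.21233034]), 'ee_rot': array([-1.5705701 ,  0.00215029,  1.16703635]), 'wrist_force': array([-0.35531727,  0.67666986, -0.20029297]), 'wrist_torque': array([0.02392322, 0.04619028, 0.00604935]), 'width': 0.09406141246885202}
scene {'fx': 398.7613787428184, 'fy': 398.7613787428184, 'cx': 248.62364162314046, 'cy': 193.3803296023712, 'R': array([[-0.2271024 ,  0.97383846,  0.00794656],
       [ 0.72164964,  0.17375914, -0.67009668],
       [-0.65394671, -0.14644593, -0.74223129]]), 't': array([ 0.13617566, -0.30066618,  1.69777547])} 0.0 3.672495
top {'fx': 390.02927734729866, 'fy': 390.02927734729866, 'cx': 250.51725608144608, 'cy': 184.3757129843469, 'R': array([[ 0.00190082, -0.99967022,  0.0256094 ],
       [-0.98315857, -0.00654819, -0.18263722],
       [ 0.18274468, -0.02483094, -0.98284679]]), 't': array([-0.04687184,  0.53306515,  0.97825298])} 0.0 2.0260737
wrist {'fx': 297.3186396354542, 'fy': 297.3186396354542, 'cx': 252.6767564497656, 'cy': 183.52827636399599, 'R': array([[ 3.93061169e-01,  9.19512270e-01, -3.21199302e-04],
       [ 8.95717915e-01, -3.82810868e-01,  2.26153169e-01],
       [ 2.07827655e-01, -8.91797328e-02, -9.74091701e-01]]), 't': array([-0.54912026, -0.02325279,  0.38992183])} 0.0 1.2333401
```

View pics/scene0.png

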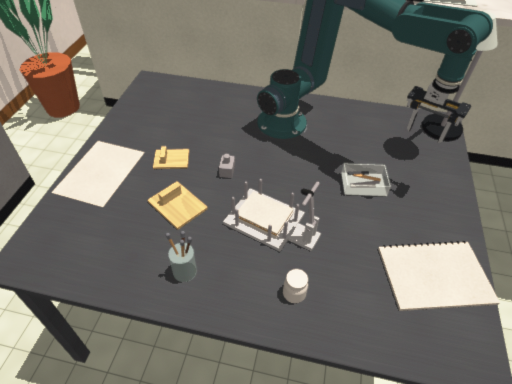

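View pics/top0.png

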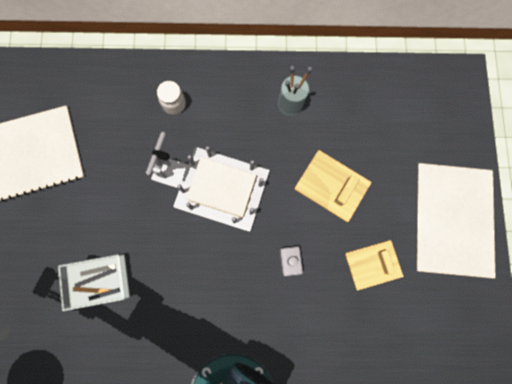

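View pics/wrist0.png

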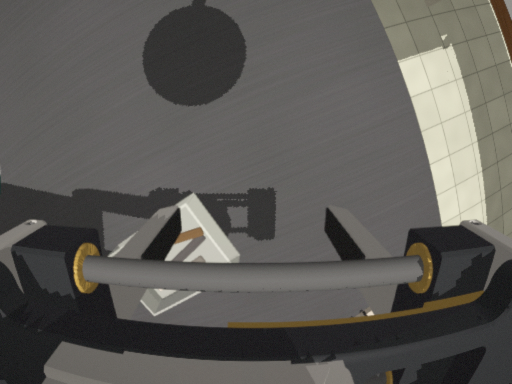

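```bash
cat > h.py <<'E'
import numpy as np,cv2
def load(f):
    z=np.load(f); return {k:z[k] for k in z.files}
def pts(z):
    d=z['d'];v,u=np.mgrid[:d.shape[0],:d.shape[1]]
    c=np.stack([(u-z['cx'])/z['fx']*d,(v-z['cy'])/z['fy']*d,d],-1)
    return (c-z['t'])@z['R']
def ray(z,u,v,h):
    r=np.array([(u-z['cx'])/z['fx'],(v-z['cy'])/z['fy'],1.])@z['R']
    c=-z['R'].T@z['t']; return c+r*(h-c[2])/r[2]
def proj(z,X):
    c=np.atleast_2d(X)@z['R'].T+z['t']; return np.c_[c[:,0]/c[:,2]*z['fx']+z['cx'],c[:,1]/c[:,2]*z['fy']+z['cy']]
E
python3 - <<'E'
from h import *
t=load('pics/top0.npz');s=load('pics/scene0.npz')
P=pts(t);hs=cv2.cvtColor(t['p'],cv2.COLOR_RGB2HSV)
m=((hs[...,0]>12)&(hs[...,0]<30)&(hs[...,1]>80)&(hs[...,2]>100)&(t['d']>0)).astype(np.uint8)
n,l,st,c=cv2.connectedComponentsWithStats(m)
for i in range(1,n):
    if st[i,4]>300:
        Q=P[l==i]; print(st[i],'z pct',np.percentile(Q[:,2],[2,10,50,90,98]))
        f=Q[(Q[:,2]<0.03)]
        # contour rays to top-face plane
        cs,_=cv2.findContours((l==i).astype(np.uint8),0,1);cc=max(cs,key=len)[:,0]
        W=np.array([ray(t,u,v,.014)[:2] for u,v in cc]).astype(np.float32)
        print('rect',cv2.minAreaRect(W)); hh=Q[Q[:,2]>0.045]; print('handle',len(hh),hh.mean(0) if len(hh) else 0, cv2.minAreaRect(hh[:,:2].astype(np.float32)) if len(hh)>4 else 0)
for z,n,(a,b,c,d) in ((t,'top',(120,120,180,130)),(s,'scene',(210,170,130,90))):
    k=z['p'][b:b+d,a:a+c]; cv2.imwrite(f'pics/crop_{n}.png',cv2.resize(k,None,fx=4.4 if n=='top' else 6,fy=4.4 if n=='top' else 6,interpolation=cv2.INTER_CUBIC)[:,:,::-1])
E
```

```text
[ 294  150   78   72 3024] z pct [0.00114443 0.01210989 0.01535843 0.04304049 0.06140318]
rect ((0.5393213629722595, -0.2706684172153473), (0.173790842294693, 0.13498902320861816), 57.652748107910156)
handle 300 [ 0.51915861 -0.29809497  0.0590271 ] ((0.5199747681617737, -0.29967793822288513), (0.02425747737288475, 0.07914376258850098), 57.26369857788086)
[ 345  240   58   51 1962] z pct [0.00093105 0.00862127 0.01216672 0.03509826 0.0468936 ]
rect ((0.3261665105819702, -0.3721993863582611), (0.10277682542800903, 0.1336890012025833), 15.569725036621094)
handle 113 [ 0.3336714  -0.39881227  0.04670694] ((0.33302637934684753, -0.39833396673202515), (0.059943344444036484, 0.01772482693195343), 16.236623764038086)
```

Run:
```python
from h import *
t=load('pics/top0.npz');s=load('pics/scene0.npz')
P=pts(t);p=t['p'].astype(int)
reg=np.zeros(P.shape[:2],bool);reg[120:240,140:280]=1
w=reg&(p.min(-1)>150)&(t['d']>0)
Q=P[w]
print(len(Q),np.histogram(Q[:,2],bins=np.arange(-.01,.24,.01)))
```

```text
5332 (array([  13,   56, 2143,  236,   74, 2540,   27,    1,    4,    9,   80,
         19,    0,    0,    0,    0,    0,    0,    0,    0,    0,    0,
         58,   72]), array([-0.01,  0.  ,  0.01,  0.02,  0.03,  0.04,  0.05,  0.06,  0.07,
        0.08,  0.09,  0.1 ,  0.11,  0.12,  0.13,  0.14,  0.15,  0.16,
        0.17,  0.18,  0.19,  0.2 ,  0.21,  0.22,  0.23]))
```

View pics/crop_top.png

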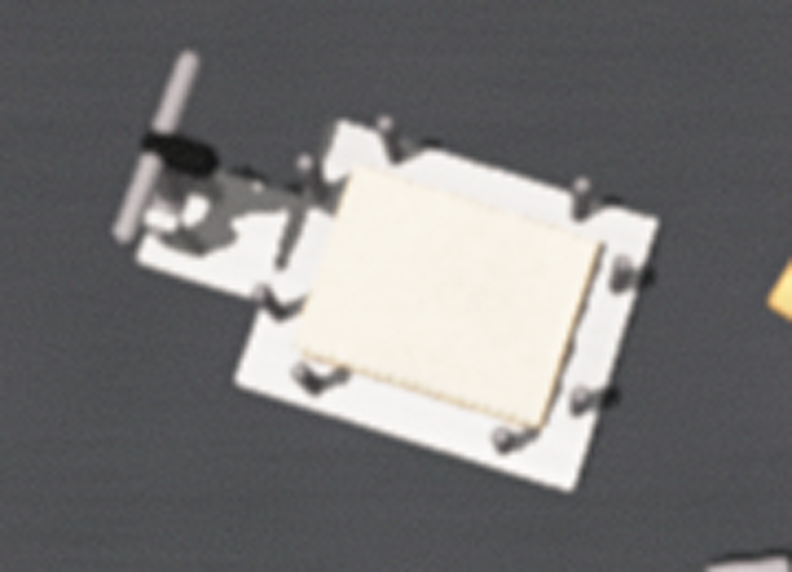

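View pics/crop_scene.png

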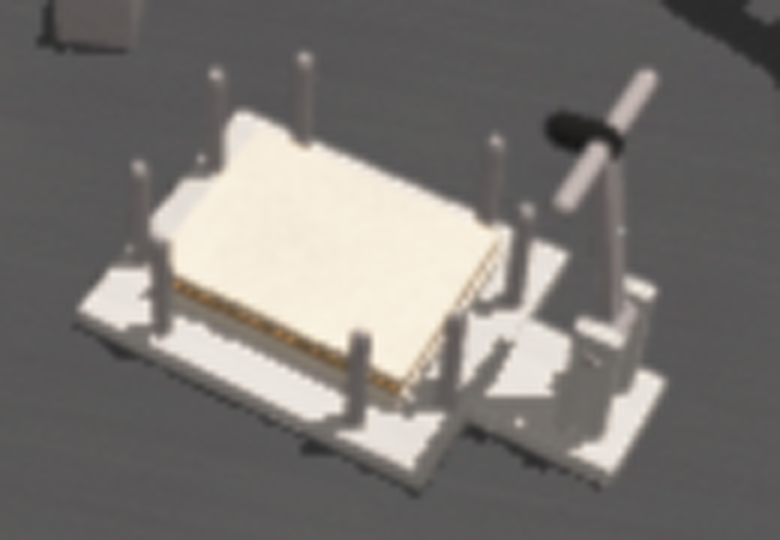

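Run:
```python
from h import *
for n in('top','scene'):
    t=load(f'pics/{n}0.npz')
    P=pts(t);p=t['p'].astype(int)
    R=(P[...,0]>.38)&(P[...,0]<.72)&(P[...,1]<.25)&(P[...,1]>-.16)&(t['d']>0)
    if n=='top': R&=np.linalg.norm(P[...,:2]-[.69,.14],axis=-1)>.07
    w=R&(P[...,2]>.195); Q=P[w]
    print(n,'bar',len(Q),Q.mean(0),cv2.minAreaRect(Q[:,:2].astype(np.float32)),Q[:,2].min(),Q[:,2].max())
    w=R&(abs(P[...,2]-.016)<.006)&(p.min(-1)>140)&(p.max(-1)-p.min(-1)<30); Q=P[w]
    cs,_=cv2.findContours(w.astype(np.uint8),0,1)
    print('plate',len(Q),cv2.minAreaRect(Q[:,:2].astype(np.float32)))
    w=R&(P[...,2]>.034)&(P[...,2]<.07)&(p.min(-1)>130); k=w.astype(np.uint8)
    k=cv2.morphologyEx(k,cv2.MORPH_OPEN,np.ones((5,5)))>0;Q=P[k]
    print('pile',len(Q),np.median(Q[:,2]),cv2.minAreaRect(Q[:,:2].astype(np.float32)))
    w=R&(P[...,2]>.078)&(P[...,2]<.12); nn,l,st,c=cv2.connectedComponentsWithStats(w.astype(np.uint8),connectivity=8)
    for i in range(1,nn):
        Q=P[l==i]; print(' post',st[i,4],c[i],Q.mean(0).round(4),Q[:,2].max())
```

```text
top bar 343 [0.56931345 0.16572934 0.21916433] ((0.5690369606018066, 0.15981554985046387), (0.038508091121912, 0.10121491551399231), 75.73117065429688) 0.19918311618686188 0.22544822720033703
plate 2326 ((0.5411939024925232, 0.07252029329538345), (0.29796475172042847, 0.17615149915218353), 72.47132873535156)
pile 2546 0.045546153327252495 ((0.5297906398773193, 0.032586611807346344), (0.15602396428585052, 0.11885148286819458), 72.60456848144531)
 post 20 [207.5 149. ] [0.6171 0.0669 0.0909] 0.09914649173809535
 post 23 [189.7826087  157.69565217] [0.5939 0.1116 0.0903] 0.09937694782095366
 post 96 [157.96875    167.76041667] [0.5655 0.1897 0.0967] 0.1178668378774795
 post 1 [165. 161.] [0.5873 0.1762 0.0798] 0.07975324510667636
 post 20 [251.7 162.8] [ 0.5816 -0.0465  0.0912] 0.0978840458802495
 post 21 [261. 180.] [ 0.5369 -0.0701  0.0916] 0.09672965481621273
 post 19 [179.15789474 186.84210526] [0.5178 0.1356 0.0924] 0.09816315110097423
 post 21 [187.95238095 204.38095238] [0.4736 0.1123 0.0921] 0.09753979502155559
 post 18 [251.5        209.77777778] [ 0.4608 -0.0461  0.093 ] 0.098
[... 547 characters left out ...]
333333 181.66666667] [0.4438 0.002  0.0885] 0.09559616660331466
 post 18 [245.33333333 184.27777778] [ 0.4662 -0.0431  0.0877] 0.09720045205411597
 post 18 [291.66666667 195.16666667] [0.4787 0.1154 0.0881] 0.09589007517307054
 post 19 [232.57894737 199.42105263] [ 0.5418 -0.0674  0.0882] 0.09564362425474503
 post 18 [296.77777778 206.88888889] [0.5243 0.1391 0.0878] 0.09688644835965222
 post 17 [236.41176471 211.29411765] [ 0.5876 -0.043   0.0888] 0.09616743397934138
 post 130 [311.30769231 223.76923077] [0.5882 0.1924 0.0968] 0.11903596750996961
 post 20 [285.45 223.5 ] [0.599  0.1152 0.0884] 0.09596198925591352
 post 19 [269.68421053 227.        ] [0.6235 0.0707 0.0883] 0.0976484882328117
```

Run:
```python
from h import *
t=load('pics/top0.npz');s=load('pics/scene0.npz')
P=[z['K']@z['Rt'] if 0 else np.array([[z['fx'],0,z['cx']],[0,z['fy'],z['cy']],[0,0,1]])@np.c_[z['R'],z['t']] for z in(t,s)]
a=np.array([[163.2,133],[148.2,174.1]]).T;b=np.array([[648,75],[565,208]]).T/6+np.array([[210],[170]])
ty=np.deg2rad(72.4);ey=np.array([np.cos(ty),np.sin(ty)]);ex=np.array([ey[1],-ey[0]])
for bb in (b,b[:,::-1]):
    X=cv2.triangulatePoints(P[0],P[1],a,bb.copy());X=(X[:3]/X[3]).T;print(X)
    m=X.mean(0);d=m[:2]-[.530,.034];print('rack',d@ex,d@ey,m[2],'angle',np.arctan2(m[2]-.085,.165-d@ey), np.linalg.norm(X[0]-X[1]))
```

```text
[[0.59581672 0.16604877 0.27875196]
 [0.54501943 0.18186253 0.13800175]]
rack -0.0037922443553825825 0.1456256288101327 0.20837685592114746 angle 1.415034281908349 0.1504694746028904
[[0.61910507 0.15921963 0.21214407]
 [0.52435031 0.18761844 0.21201135]]
rack -0.0023816714377731677 0.1455101176223605 0.21207771197130915 angle 1.4186123784237632 0.09891902900398175
```

Request:
step_arm:
  commands:
    - {"xyz":[0.025,-0.025,0.03],"twist":[0,0,2]}
    - {"xyz":[0.055,-0.05,0.06],"twist":[0,0,5.5]}
    - {"xyz":[0.08,-0.08,0.065],"twist":[0,0,5.5]}
    - {"xyz":[0.11,-0.108,0.065],"twist":[0,0,5.5]}
    - {"xyz":[0.137,-0.135,0.065],"twist":[0,0,5.5]}
    - {"xyz":[0.165,-0.162,0.065],"twist":[0,0,5.5]}
    - {"xyz":[0.192,-0.19,0.065],"twist":[0,0,5.5]}
    - {"xyz":[0.22,-0.217,0.065],"twist":[0,0,5.5]}
    - {"xyz":[0.247,-0.245,0.065],"twist":[0,0,5.5]}
    - {"xyz":[0.275,-0.272,0.065],"twist":[0,0,5.5]}
    - {"xyz":[0.302,-0.3,0.065],"twist":[0,0,5.5]}
    - {"xyz":[0.327,-0.323,0.065],"twist":[0,0,5.5]}
  fingers: 0

```text
time: 1.15
tool_pos: [0.5443, 0.1805, 0.2781]
ee_rot: [-1.57, 0.001, 1.262]
wrist_force: [-0.3, 0.9, -0.5]
width: 0.0938
```

Request:
step_arm:
  commands:
    - {"xyz":[0,0,0],"twist":[0,0,0]}
    - {"xyz":[0,0,0],"twist":[0,0,0]}

```text
time: 1.32
tool_pos: [0.5438, 0.1813, 0.2772]
ee_rot: [-1.568, 0.001, 1.26]
wrist_force: [-0.7, -0.0, 0.6]
width: 0.094
```

```bash
cat > look.py <<'E'
import sys
from bench import robot
from h import *
tag=sys.argv[1]
for n in sys.argv[2:]:
    ci=robot.camera_info(n); p,d=robot.snapshot(n)
    cv2.imwrite(f"pics/{n}{tag}.png",p[:,:,::-1]); np.savez(f"pics/{n}{tag}.npz",p=p,d=d,**ci)
o=robot.get_obs()
print(o['time'],o['tool_pos'].round(4),np.rad2deg(o['ee_rot']).round(2),o['wrist_force'].round(2),o['wrist_torque'].round(2),o['width'])
E
python3 look.py 1 wrist top scene
python3 - <<'E'
from h import *
z=load('pics/scene1.npz')
cv2.imwrite('pics/c1.png',cv2.resize(z['p'][120:280,190:390],None,fx=4,fy=4,interpolation=2)[:600,:,::-1])
E
```

```text
1.4667 [0.5424 0.1837 0.2785] [-8.997e+01 -2.000e-02  7.244e+01] [-0.02  0.24 -0.61] [ 0.   -0.02  0.02] 0.09392003961314248
```

View pics/wrist1.png

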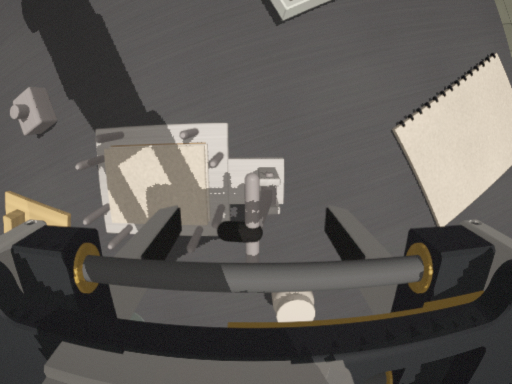

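View pics/c1.png

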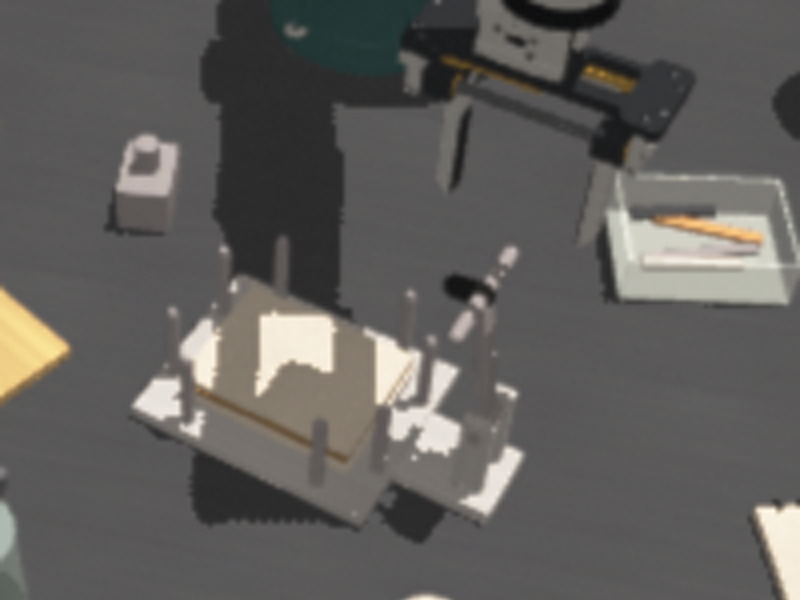

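Request:
step_arm:
  commands:
    - {"xyz":[0,0,-0.025],"twist":[0,0,0]}
    - {"xyz":[0,0,-0.05],"twist":[0,0,0]}
    - {"xyz":[0,0,-0.075],"twist":[0,0,0]}
    - {"xyz":[0,0,-0.075],"twist":[0,0,0]}

```text
time: 1.8
tool_pos: [0.5392, 0.1836, 0.1977]
ee_rot: [-1.562, 0.005, 1.266]
wrist_force: [-1.6, -0.3, -1.0]
width: 0.0939
```

Request:
step_arm:
  commands:
    - {"xyz":[0,0,0],"twist":[0,0,0]}
    - {"xyz":[0,0,0],"twist":[0,0,0]}
    - {"xyz":[0,0,0],"twist":[0,0,0]}
    - {"xyz":[0,0,0],"twist":[0,0,0]}
    - {"xyz":[0,0,0],"twist":[0,0,0]}
    - {"xyz":[0,0,0],"twist":[0,0,0]}
  fingers: 170

```text
time: 2.3
tool_pos: [0.5436, 0.1829, 0.2046]
ee_rot: [-1.572, -0.001, 1.263]
wrist_force: [0.5, -0.1, 0.8]
width: 0.0576
```

Request:
step_arm:
  commands:
    - {"xyz":[0.0015,0.0048,0],"twist":[0,0,0]}
    - {"xyz":[0.003,0.0096,0],"twist":[0,0,0]}
    - {"xyz":[0.0045,0.0144,0],"twist":[0,0,0]}
    - {"xyz":[0.006,0.0192,0],"twist":[0,0,0]}
    - {"xyz":[0.0075,0.024,0],"twist":[0,0,0]}
    - {"xyz":[0.009,0.0288,0],"twist":[0,0,0]}
    - {"xyz":[0.0105,0.0336,0],"twist":[0,0,0]}
    - {"xyz":[0.012,0.0384,0],"twist":[0,0,0]}
    - {"xyz":[0.0135,0.043,0],"twist":[0,0,0]}
    - {"xyz":[0.0135,0.043,0],"twist":[0,0,0]}

```text
time: 3.13
tool_pos: [0.5567, 0.227, 0.2029]
ee_rot: [-1.57, -0.001, 1.264]
wrist_force: [0.7, -0.7, -0.1]
width: 0.0314
```

```bash
python3 look.py 2 wrist scene
python3 - <<'E'
from h import *
z=load('pics/scene2.npz')
cv2.imwrite('pics/c2.png',cv2.resize(z['p'][120:270,190:390],None,fx=4,fy=4,interpolation=2)[:,:,::-1])
E
```

```text
3.2333 [0.5565 0.2264 0.2031] [-8.996e+01 -2.000e-02  7.240e+01] [-0.07  1.03  0.08] [ 0.03 -0.02 -0.02] 0.031175602619892814
```

View pics/c2.png

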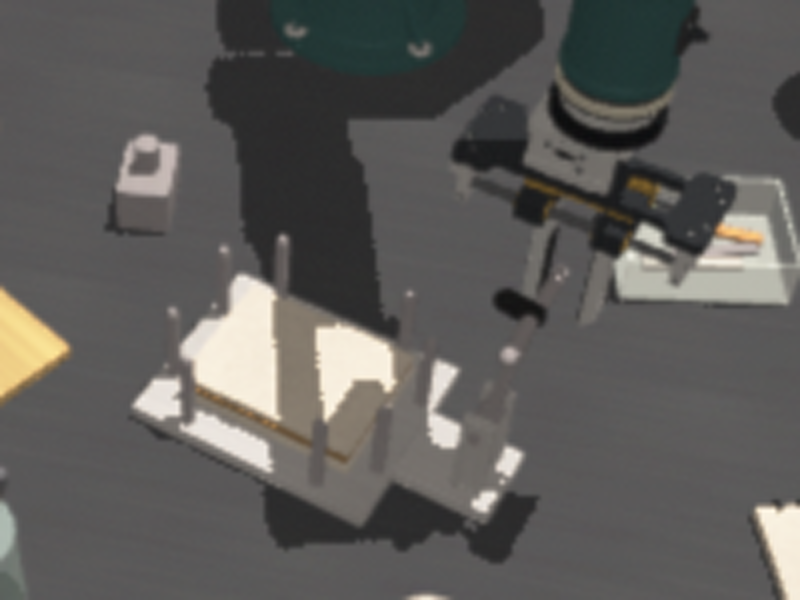

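View pics/wrist2.png

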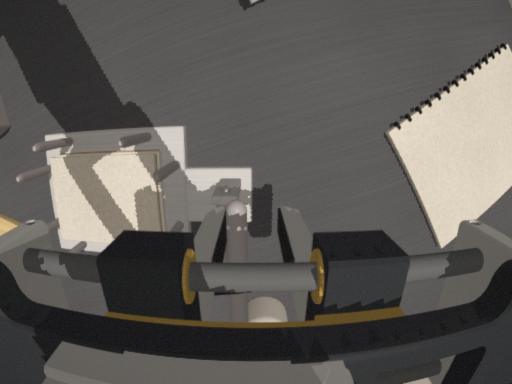

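Request:
step_arm:
  commands:
    - {"xyz":[0,0,0.03],"twist":[0,0,0]}
    - {"xyz":[0,0,0.07],"twist":[0,0,0]}
    - {"xyz":[0,-0.01,0.08],"twist":[0,0,0]}
    - {"xyz":[-0.003,-0.045,0.08],"twist":[0,0,-2]}
    - {"xyz":[-0.006,-0.085,0.08],"twist":[0,0,-4]}
    - {"xyz":[-0.009,-0.125,0.08],"twist":[0,0,-6]}
    - {"xyz":[-0.012,-0.165,0.08],"twist":[0,0,-8]}
    - {"xyz":[-0.015,-0.205,0.08],"twist":[0,0,-10]}
    - {"xyz":[-0.018,-0.245,0.08],"twist":[0,0,-12]}
    - {"xyz":[-0.021,-0.285,0.08],"twist":[0,0,-14]}
    - {"xyz":[-0.024,-0.325,0.07],"twist":[0,0,-15]}
    - {"xyz":[-0.027,-0.365,0.06],"twist":[0,0,-15]}
  fingers: 0

```text
time: 4.23
tool_pos: [0.5293, -0.1414, 0.2643]
ee_rot: [-1.574, -0.001, 1.0]
wrist_force: [1.0, -0.4, 1.7]
width: 0.094
```

Request:
step_arm:
  commands:
    - {"xyz":[-0.003,-0.04,-0.02],"twist":[0,0,0]}
    - {"xyz":[-0.006,-0.08,-0.04],"twist":[0,0,0]}
    - {"xyz":[-0.009,-0.12,-0.07],"twist":[0,0,0]}
    - {"xyz":[-0.0105,-0.16,-0.1],"twist":[0,0,0]}
    - {"xyz":[-0.0105,-0.16,-0.12],"twist":[0,0,0]}
    - {"xyz":[-0.0105,-0.16,-0.12],"twist":[0,0,0]}
    - {"xyz":[-0.0105,-0.16,-0.12],"twist":[0,0,0]}

```text
time: 4.82
tool_pos: [0.5173, -0.2991, 0.1407]
ee_rot: [-1.565, -0.001, 0.999]
wrist_force: [-0.7, 0.4, 0.5]
width: 0.094
```

```bash
python3 look.py 3 wrist scene top
python3 - <<'E'
from h import *
t=load('pics/top3.npz');P=pts(t)
R=(abs(P[...,0]-.58)<.07)&(abs(P[...,1]-.2)<.07)&(P[...,2]>.2)
Q=P[R];print(len(Q),cv2.minAreaRect(Q[:,:2].astype(np.float32)),Q[:,2].max())
ty=np.deg2rad(72.4);ey=np.array([np.cos(ty),np.sin(ty)]);d=(Q[:,:2]-[.53,.034])@ey;print(d.mean(),np.percentile(d,[5,50,95]))
E
```

```text
4.9667 [ 0.5203 -0.2988  0.1461] [-9.023e+01 -3.000e-02  5.743e+01] [ 0.51 -0.86  0.12] [-0.06  0.   -0.01] 0.0938362666901372
340 ((0.5794361233711243, 0.19718970358371735), (0.03912053257226944, 0.10190648585557938), 68.53673553466797) 0.22855655630838267
0.17618014187217163 [0.15602951 0.17845296 0.18639412]
```

View pics/wrist3.png

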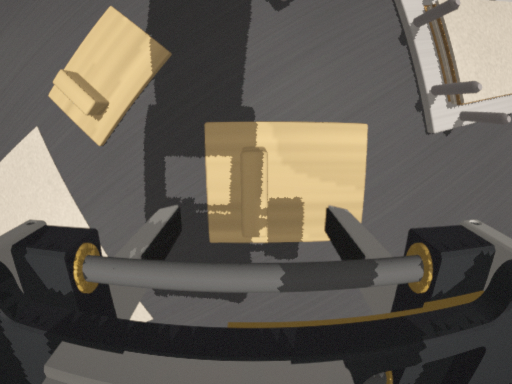

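View pics/scene3.png

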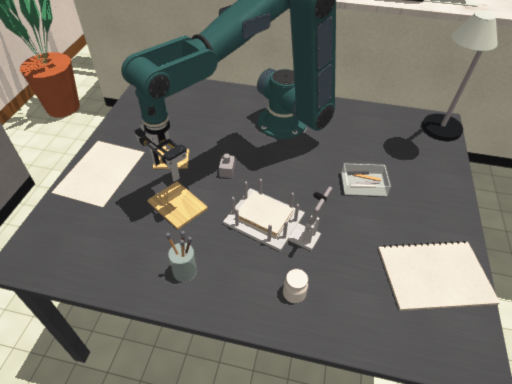

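Request:
step_arm:
  commands:
    - {"xyz":[0,0,-0.03],"twist":[0,0,0]}
    - {"xyz":[0,0,-0.06],"twist":[0,0,0]}
    - {"xyz":[0,0,-0.085],"twist":[0,0,0]}
    - {"xyz":[0,0,-0.1],"twist":[0,0,0]}
    - {"xyz":[0,0,-0.11],"twist":[0,0,0]}
    - {"xyz":[0,0,-0.113],"twist":[0,0,0]}
    - {"xyz":[0,0,-0.113],"twist":[0,0,0]}
    - {"xyz":[0,0,-0.113],"twist":[0,0,0]}
    - {"xyz":[0,0,-0.113],"twist":[0,0,0]}

```text
time: 5.72
tool_pos: [0.5204, -0.2999, 0.0328]
ee_rot: [-1.575, 0.0, 1.002]
wrist_force: [-0.7, 0.5, 0.7]
width: 0.0938
```

```bash
python3 look.py 4 wrist
```

```text
5.7667 [ 0.5203 -0.2999  0.0325] [-90.21   0.    57.37] [ 0.16 -0.71 -0.62] [-0.01 -0.02  0.03] 0.09418074167327757
```

View pics/wrist4.png

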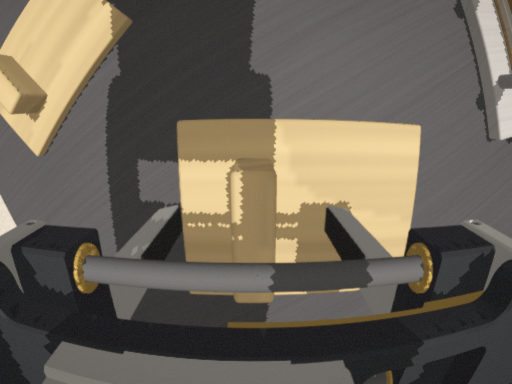

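The handle (u 232–275) lies centred between the fingers (u 150–355). Close.

Request:
step_arm:
  commands:
    - {"xyz":[0,0,0],"twist":[0,0,0]}
    - {"xyz":[0,0,0],"twist":[0,0,0]}
    - {"xyz":[0,0,0],"twist":[0,0,0]}
    - {"xyz":[0,0,0],"twist":[0,0,0]}
    - {"xyz":[0,0,0],"twist":[0,0,0]}
    - {"xyz":[0,0,0],"twist":[0,0,0]}
    - {"xyz":[0,0,0],"twist":[0,0,0]}
    - {"xyz":[0,0,0],"twist":[0,0,0]}
    - {"xyz":[0,0,0],"twist":[0,0,0]}
    - {"xyz":[0,0,0],"twist":[0,0,0]}
    - {"xyz":[0,0,0],"twist":[0,0,0]}
    - {"xyz":[0,0,0],"twist":[0,0,0]}
  fingers: 255

```text
time: 6.77
tool_pos: [0.5192, -0.2991, 0.0305]
ee_rot: [-1.571, -0.0, 1.001]
wrist_force: [0.7, 1.1, 0.2]
width: 0.0239
```

Request:
step_arm:
  commands:
    - {"xyz":[0,0,0.01],"twist":[0,0,0]}
    - {"xyz":[0,0,0.025],"twist":[0,0,0]}
    - {"xyz":[0,0,0.045],"twist":[0,0,0]}
    - {"xyz":[0,0,0.07],"twist":[0,0,0]}
    - {"xyz":[0,0,0.095],"twist":[0,0,0]}
    - {"xyz":[0,0,0.12],"twist":[0,0,0]}
    - {"xyz":[0,0,0.135],"twist":[0,0,0]}
    - {"xyz":[0,0,0.14],"twist":[0,0,0]}
    - {"xyz":[0,0,0.14],"twist":[0,0,0]}
    - {"xyz":[0,0,0.14],"twist":[0,0,0]}

```text
time: 7.6
tool_pos: [0.5185, -0.2989, 0.1693]
ee_rot: [-1.569, -0.0, 1.001]
wrist_force: [0.2, -0.5, -3.9]
width: 0.0237
```

```bash
python3 look.py 5 wrist top scene
```

```text
7.75 [ 0.5182 -0.2986  0.1681] [-8.976e+01 -1.000e-02  5.736e+01] [-0.5  -0.42 -3.19] [-0.11  0.03  0.03] 0.023450308820210423
```

View pics/wrist5.png

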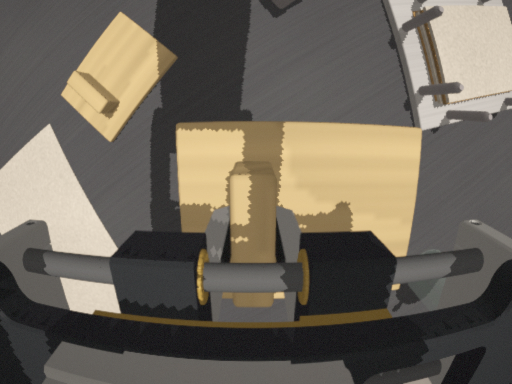

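View pics/scene5.png

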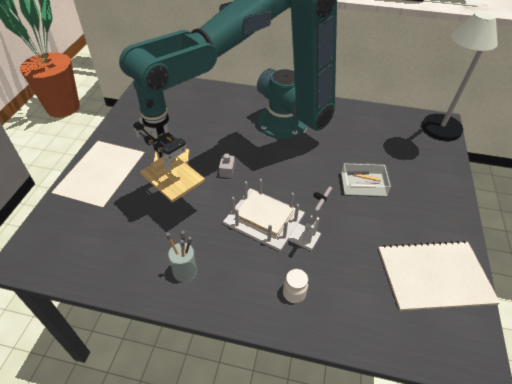

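```bash
cat > bd.py <<'E'
import sys
from h import *
def board(f,zlo,zhi,c,rad=.16):
    t=load(f);P=pts(t);hs=cv2.cvtColor(t['p'],cv2.COLOR_RGB2HSV)
    m=(hs[...,0]>12)&(hs[...,0]<30)&(hs[...,1]>70)&(hs[...,2]>40)&(t['d']>0)&(P[...,2]>zlo)&(P[...,2]<zhi)&(np.linalg.norm(P[...,:2]-c,axis=-1)<rad)
    mm=cv2.morphologyEx(m.astype(np.uint8),cv2.MORPH_OPEN,np.ones((3,3)))>0
    Q=P[mm];A=np.c_[Q[:,:2]-Q[:,:2].mean(0),np.ones(len(Q))]
    for _ in range(3):
        k=np.linalg.lstsq(A,Q[:,2],rcond=None)[0]; r=abs(Q[:,2]-A@k); A=A[r<.004];Q=Q[r<.004]
    print(f,len(Q),'z',k[2],'slopes deg',np.rad2deg(k[:2]).round(2),'rect',cv2.minAreaRect(Q[:,:2].astype(np.float32)))
if __name__=='__main__':
    a=sys.argv; 
    for f in a[5:]: board(f,float(a[1]),float(a[2]),[float(a[3]),float(a[4])])
E
python3 bd.py .12 .175 .54 -.27 pics/top5.npz pics/scene5.npz
```

```text
pics/top5.npz 1816 z 0.1531876918700773 slopes deg [-0.13  0.12] rect ((0.5379088521003723, -0.27055075764656067), (0.1697969287633896, 0.13060884177684784), 57.61261749267578)
pics/scene5.npz 1141 z 0.15196116276840413 slopes deg [-0.63 -0.13] rect ((0.5408563613891602, -0.26653730869293213), (0.16980160772800446, 0.1313306838274002), 56.87067413330078)
```

Request:
step_arm:
  commands:
    - {"xyz":[0,0.012,0],"twist":[0,0,1]}
    - {"xyz":[0,0.035,0],"twist":[0,0,2.5]}
    - {"xyz":[0,0.065,0],"twist":[0,0,4.5]}
    - {"xyz":[0,0.1,0],"twist":[0,0,6.5]}
    - {"xyz":[0,0.135,0],"twist":[0,0,8.5]}
    - {"xyz":[0,0.17,0],"twist":[0,0,10.5]}
    - {"xyz":[0,0.205,0],"twist":[0,0,12.5]}
    - {"xyz":[0,0.24,0],"twist":[0,0,14]}
    - {"xyz":[0,0.27,0],"twist":[0,0,15.1]}
    - {"xyz":[0,0.29,0],"twist":[0,0,15.1]}
    - {"xyz":[0,0.2985,0],"twist":[0,0,15.1]}
    - {"xyz":[0,0.2985,0],"twist":[0,0,15.1]}

```text
time: 8.75
tool_pos: [0.5184, 0.0015, 0.17]
ee_rot: [-1.57, -0.0, 1.269]
wrist_force: [-0.3, -0.4, -4.3]
width: 0.0237
```

Request:
step_arm:
  commands:
    - {"xyz":[0,0,-0.015],"twist":[0,0,0]}
    - {"xyz":[0,0,-0.03],"twist":[0,0,0]}
    - {"xyz":[0,0,-0.03],"twist":[0,0,0]}
    - {"xyz":[0,0,-0.03],"twist":[0,0,0]}
    - {"xyz":[0,0,-0.03],"twist":[0,0,0]}

```text
time: 9.17
tool_pos: [0.5194, -0.0017, 0.141]
ee_rot: [-1.571, 0.0, 1.264]
wrist_force: [-0.2, 0.2, -3.0]
width: 0.0238
```

```bash
python3 look.py 6 wrist top scene; python3 bd.py .1 .145 .53 .034 pics/top6.npz pics/scene6.npz
python3 - <<'E'
from h import *
for n,(a,b,c,d) in dict(top=(130,120,180,130),scene=(190,140,180,120)).items():
    z=load(f'pics/{n}6.npz'); cv2.imwrite(f'pics/c6{n}.png',cv2.resize(z['p'][b:b+d,a:a+c],None,fx=4.4,fy=4.4,interpolation=2)[:,:,::-1])
E
```

```text
9.3167 [ 0.5198 -0.0012  0.1417] [-9.012e+01 -2.000e-02  7.243e+01] [ 0.45 -0.22 -3.49] [-0.08  0.05  0.01] 0.023868615135464538
pics/top6.npz 959 z 0.1263885486504978 slopes deg [ 0.06 -0.03] rect ((0.5059406161308289, 0.018091924488544464), (0.12992924451828003, 0.0888490080833435), 72.52159881591797)
pics/scene6.npz 1315 z 0.12571904761272698 slopes deg [-0.07 -0.07] rect ((0.5340123772621155, 0.03350520879030228), (0.17113110423088074, 0.13319049775600433), 72.51429748535156)
```

View pics/c6top.png

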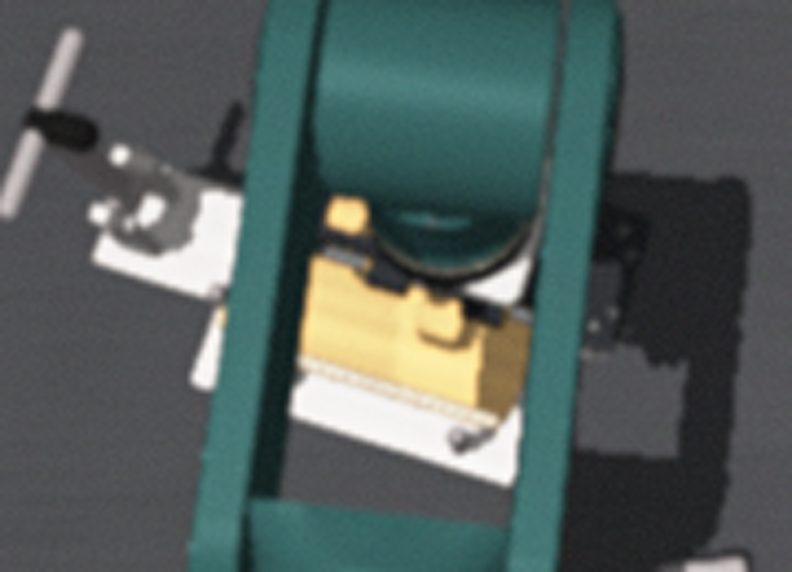

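View pics/c6scene.png

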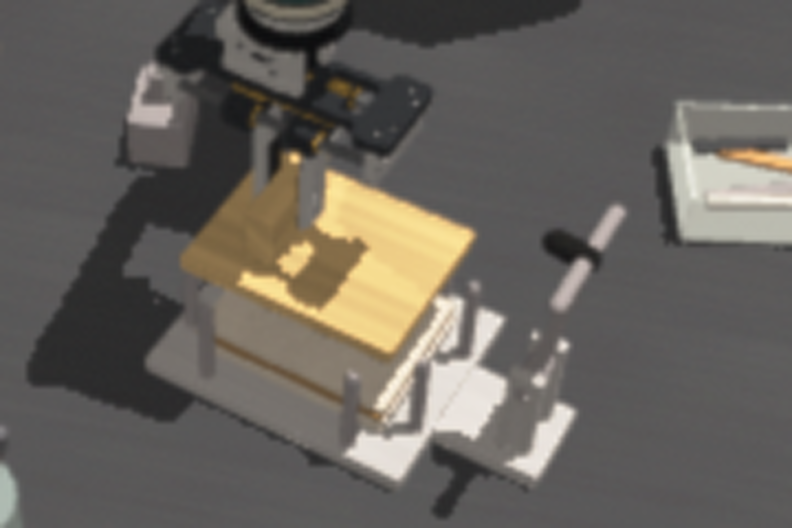

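View pics/wrist6.png

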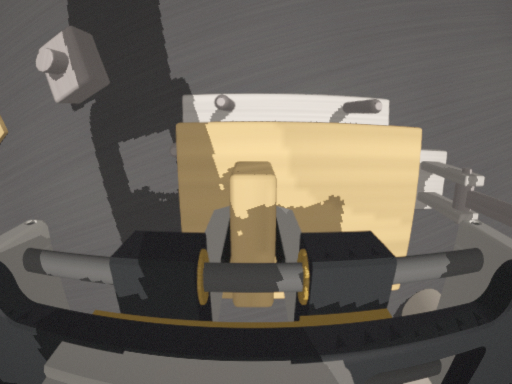

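Run:
```python
from h import *
z=load('pics/wrist6.npz')
cv2.imwrite('pics/w6c.png',cv2.resize(z['p'][85:250,160:440],None,fx=2.8,fy=2.8,interpolation=2)[:,:,::-1])
cv2.imwrite('pics/w6d.png',cv2.resize(z['p'][88:138,165:305],None,fx=5.6,fy=5.6,interpolation=2)[:,:,::-1])
cv2.imwrite('pics/w6e.png',cv2.resize(z['p'][88:138,295:435],None,fx=5.6,fy=5.6,interpolation=2)[:,:,::-1])
```

```text
(no output)
```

View pics/w6d.png

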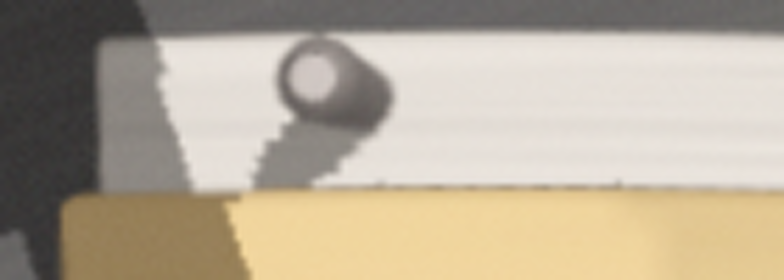

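View pics/w6e.png

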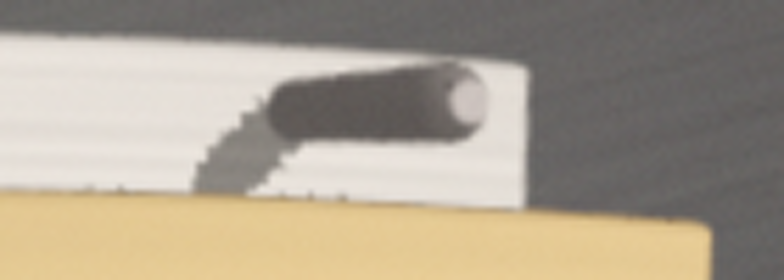

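Run:
```python
from h import *
z=load('pics/wrist6.npz')
def wr(u,v,h):
    a,b=u-z['cx'],v-z['cy'];r=np.hypot(a,b);th=r/z['fx']
    d=np.array([a/r*np.sin(th),b/r*np.sin(th),np.cos(th)])@z['R'];c=-z['R'].T@z['t'];return (c+d*(h-c[2])/d[2])[:2]
ty=np.deg2rad(72.4);ey=np.array([np.cos(ty),np.sin(ty)]);ex=np.array([ey[1],-ey[0]])
D={'postL':(221.1,101.75,.095,-76,-60),'postR':(378.4,105.9,.095,-76,60),'plateL':(182.9,94.8,.016,-88,-108),'plateR':(388.8,99.6,.016,-88,108),
'bdL':(176.6,123.4,.126,-65,-85),'bdR':(421.8,128.2,.126,-65,85)}
for k,(u,v,h,x,y) in D.items():
    X=wr(u,v,h);print(k,X.round(4),'implied centre',(X-ex*x/1e3-ey*y/1e3).round(4))
```

```text
postL [ 0.44   -0.0009] implied centre [0.5306 0.0333]
postR [0.4761 0.1137] implied centre [0.5304 0.0335]
plateL [ 0.4143 -0.0421] implied centre [0.5309 0.0343]
plateR [0.4795 0.1626] implied centre [0.5307 0.0331]
bdL [ 0.446  -0.0298] implied centre [0.5337 0.0316]
bdR [0.4964 0.1301] implied centre [0.5326 0.0295]
```

Request:
step_arm:
  commands:
    - {"xyz":[-0.003,0.0022,0],"twist":[0,0,0]}
    - {"xyz":[-0.003,0.0022,0],"twist":[0,0,0]}
    - {"xyz":[-0.003,0.0022,-0.005],"twist":[0,0,0]}
    - {"xyz":[-0.003,0.0022,-0.01],"twist":[0,0,0]}
    - {"xyz":[-0.003,0.0022,-0.014],"twist":[0,0,0]}
    - {"xyz":[-0.003,0.0022,-0.018],"twist":[0,0,0]}
    - {"xyz":[-0.003,0.0022,-0.022],"twist":[0,0,0]}
    - {"xyz":[-0.003,0.0022,-0.026],"twist":[0,0,0]}
    - {"xyz":[-0.003,0.0022,-0.03],"twist":[0,0,0]}
    - {"xyz":[-0.003,0.0022,-0.03],"twist":[0,0,0]}
    - {"xyz":[-0.003,0.0022,-0.03],"twist":[0,0,0]}

```text
time: 10.23
tool_pos: [0.5159, 0.0015, 0.1101]
ee_rot: [-1.57, 0.0, 1.265]
wrist_force: [-0.5, 0.4, -3.3]
width: 0.0238
```

```bash
python3 look.py 7 wrist scene
python3 - <<'E'
from h import *
z=load('pics/scene7.npz'); cv2.imwrite('pics/c7scene.png',cv2.resize(z['p'][150:250,200:330],None,fx=6,fy=6,interpolation=2)[:,:,::-1])
E
```

```text
10.3333 [0.5163 0.0014 0.1108] [-9.003e+01 -1.000e-02  7.246e+01] [-0.23 -0.11 -2.92] [-0.09  0.02  0.04] 0.024050407309938283
```

View pics/c7scene.png

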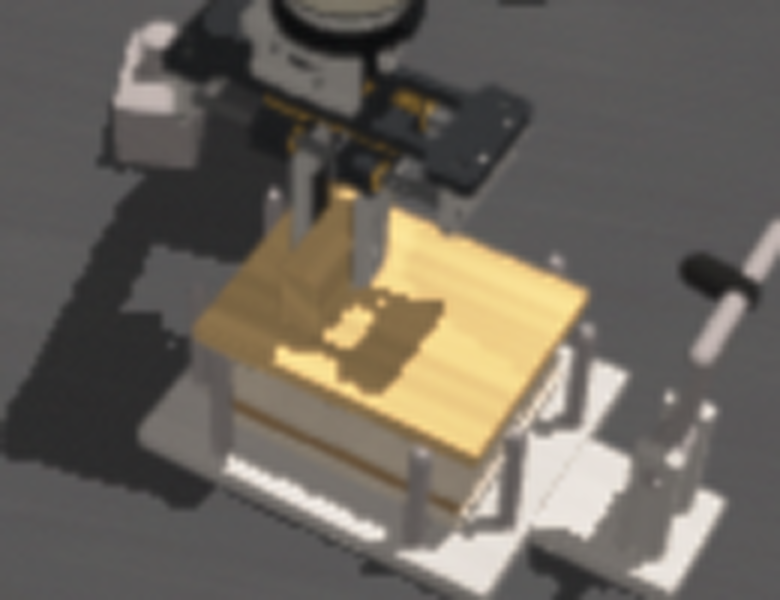

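View pics/wrist7.png

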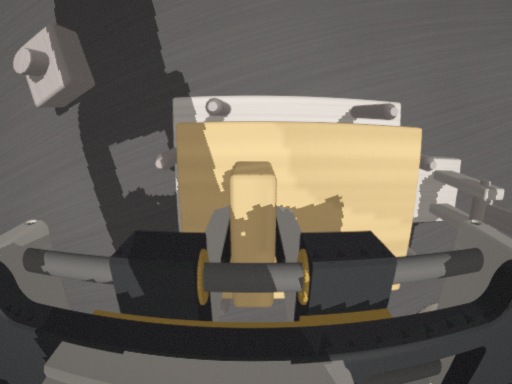

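Request:
step_arm:
  commands:
    - {"xyz":[0,0,-0.004],"twist":[0,0,0]}
    - {"xyz":[0,0,-0.008],"twist":[0,0,0]}
    - {"xyz":[0,0,-0.012],"twist":[0,0,0]}
    - {"xyz":[0,0,-0.016],"twist":[0,0,0]}
    - {"xyz":[0,0,-0.02],"twist":[0,0,0]}
    - {"xyz":[0,0,-0.024],"twist":[0,0,0]}
    - {"xyz":[0,0,-0.027],"twist":[0,0,0]}
    - {"xyz":[0,0,-0.027],"twist":[0,0,0]}
    - {"xyz":[0,0,-0.027],"twist":[0,0,0]}

```text
time: 11.08
tool_pos: [0.516, 0.0015, 0.0832]
ee_rot: [-1.57, -0.0, 1.265]
wrist_force: [-0.1, 0.2, -3.2]
width: 0.0238
```

Request:
step_arm:
  commands:
    - {"xyz":[0,0,-0.001],"twist":[0,0,0]}
    - {"xyz":[0,0,-0.002],"twist":[0,0,0]}
    - {"xyz":[0,0,-0.003],"twist":[0,0,0]}
    - {"xyz":[0,0,-0.003],"twist":[0,0,0]}
    - {"xyz":[0,0,-0.003],"twist":[0,0,0]}

```text
time: 11.5
tool_pos: [0.5161, 0.0015, 0.0805]
ee_rot: [-1.571, -0.0, 1.265]
wrist_force: [0.8, 0.6, -3.4]
width: 0.0242
```

Request:
step_arm:
  commands:
    - {"xyz":[0,0,-0.001],"twist":[0,0,0]}
    - {"xyz":[0,0,-0.002],"twist":[0,0,0]}
    - {"xyz":[0,0,-0.002],"twist":[0,0,0]}
    - {"xyz":[0,0,-0.002],"twist":[0,0,0]}

```text
time: 11.83
tool_pos: [0.516, 0.0015, 0.0784]
ee_rot: [-1.571, -0.0, 1.265]
wrist_force: [0.5, 0.2, -4.3]
width: 0.0237
```

Request:
step_arm:
  commands:
    - {"xyz":[0,0,-0.001],"twist":[0,0,0]}
    - {"xyz":[0,0,-0.001],"twist":[0,0,0]}
    - {"xyz":[0,0,-0.001],"twist":[0,0,0]}

```text
time: 12.08
tool_pos: [0.5161, 0.0015, 0.0774]
ee_rot: [-1.571, -0.0, 1.265]
wrist_force: [0.3, 0.6, -4.0]
width: 0.0239
```

Request:
step_arm:
  commands:
    - {"xyz":[0,0,-0.001],"twist":[0,0,0]}
    - {"xyz":[0,0,-0.001],"twist":[0,0,0]}
    - {"xyz":[0,0,-0.001],"twist":[0,0,0]}

```text
time: 12.33
tool_pos: [0.516, 0.0015, 0.0764]
ee_rot: [-1.571, -0.0, 1.265]
wrist_force: [-1.0, 0.2, -2.3]
width: 0.0239
```

Request:
step_arm:
  commands:
    - {"xyz":[0,0,-0.001],"twist":[0,0,0]}
    - {"xyz":[0,0,-0.001],"twist":[0,0,0]}
    - {"xyz":[0,0,-0.001],"twist":[0,0,0]}

```text
time: 12.58
tool_pos: [0.516, 0.0015, 0.0754]
ee_rot: [-1.571, -0.0, 1.265]
wrist_force: [-0.9, 0.4, -3.7]
width: 0.0238
```

Request:
step_arm:
  commands:
    - {"xyz":[0,0,-0.0007],"twist":[0,0,0]}
    - {"xyz":[0,0,-0.0007],"twist":[0,0,0]}
    - {"xyz":[0,0,-0.0007],"twist":[0,0,0]}

```text
time: 12.83
tool_pos: [0.5162, 0.0014, 0.0749]
ee_rot: [-1.571, -0.0, 1.265]
wrist_force: [-0.1, 0.2, -3.2]
width: 0.0241
```

Request:
step_arm:
  commands:
    - {"xyz":[0,0,-0.0007],"twist":[0,0,0]}
    - {"xyz":[0,0,-0.0007],"twist":[0,0,0]}
    - {"xyz":[0,0,-0.0007],"twist":[0,0,0]}

```text
time: 13.08
tool_pos: [0.5163, 0.0015, 0.0745]
ee_rot: [-1.571, -0.0, 1.265]
wrist_force: [0.4, 0.4, -1.1]
width: 0.0238
```

Request:
step_arm:
  commands:
    - {"xyz":[0,0,-0.0007],"twist":[0,0,0]}
    - {"xyz":[0,0,-0.0007],"twist":[0,0,0]}
    - {"xyz":[0,0,-0.0007],"twist":[0,0,0]}

```text
time: 13.33
tool_pos: [0.5163, 0.0015, 0.074]
ee_rot: [-1.571, -0.0, 1.265]
wrist_force: [-1.5, 0.7, 0.2]
width: 0.0237
```

Request:
step_arm:
  commands:
    - {"xyz":[0,0,-0.0007],"twist":[0,0,0]}
    - {"xyz":[0,0,-0.0007],"twist":[0,0,0]}
    - {"xyz":[0,0,-0.0007],"twist":[0,0,0]}

```text
time: 13.58
tool_pos: [0.5163, 0.0015, 0.0734]
ee_rot: [-1.571, -0.0, 1.265]
wrist_force: [-2.3, -0.5, 3.3]
width: 0.0238
```

```bash
python3 look.py 8 wrist scene; python3 bd.py .045 .075 .53 .034 pics/scene8.npz
python3 - <<'E'
from h import *
z=load('pics/scene8.npz'); cv2.imwrite('pics/c8scene.png',cv2.resize(z['p'][150:250,200:330],None,fx=6,fy=6,interpolation=2)[:,:,::-1])
E
```

```text
13.6833 [0.5163 0.0015 0.0733] [-9.004e+01 -1.000e-02  7.246e+01] [-1.64  0.38  5.25] [0.   0.52 0.06] 0.023985206911977162
pics/scene8.npz 1150 z 0.05748089869432458 slopes deg [ 0.01 -0.06] rect ((0.5300859212875366, 0.036606743931770325), (0.16972050070762634, 0.13430333137512207), 73.18022155761719)
```

View pics/c8scene.png

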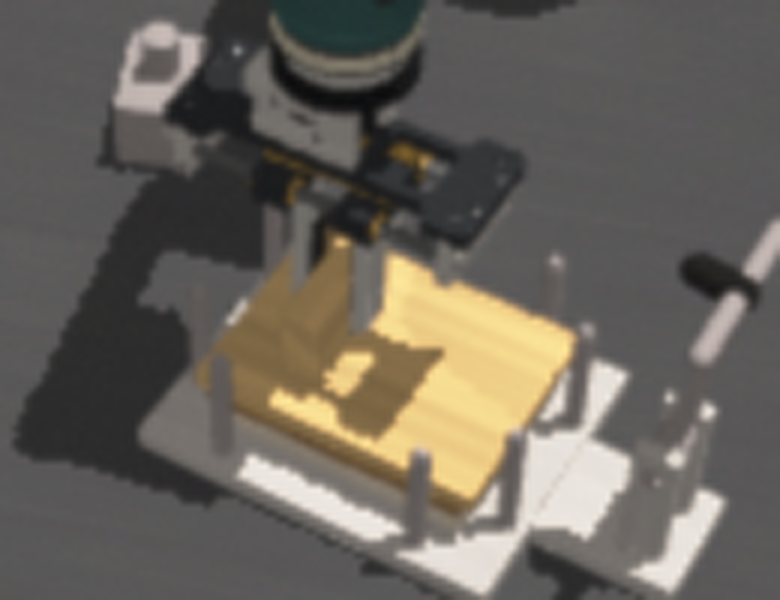

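View pics/wrist8.png

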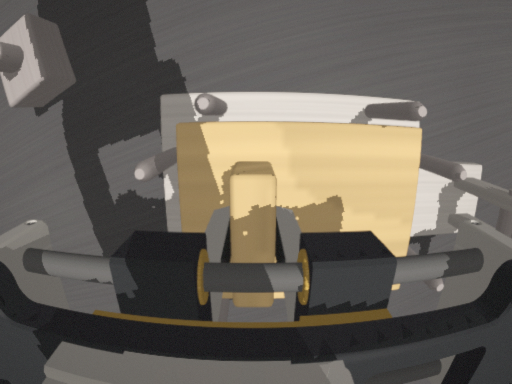

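Request:
step_arm:
  commands:
    - {"xyz":[0,0,0],"twist":[0,0,0]}
    - {"xyz":[0,0,0],"twist":[0,0,0]}
    - {"xyz":[0,0,0],"twist":[0,0,0]}
    - {"xyz":[0,0,0],"twist":[0,0,0]}
    - {"xyz":[0,0,0],"twist":[0,0,0]}
    - {"xyz":[0,0,0],"twist":[0,0,0]}
  fingers: 130

```text
time: 14.18
tool_pos: [0.5161, 0.0015, 0.0725]
ee_rot: [-1.571, -0.0, 1.265]
wrist_force: [-0.2, 0.2, -0.7]
width: 0.0461
```

Request:
step_arm:
  commands:
    - {"xyz":[0,0,0.01],"twist":[0,0,0]}
    - {"xyz":[0,0,0.03],"twist":[0,0,0]}
    - {"xyz":[0,0,0.06],"twist":[0,0,0]}
    - {"xyz":[0,0,0.09],"twist":[0,0,0]}
    - {"xyz":[0,0,0.12],"twist":[0,0,0]}
    - {"xyz":[0,0,0.155],"twist":[0,0,0]}
    - {"xyz":[0,0,0.19],"twist":[0,0,0]}
    - {"xyz":[0,0,0.205],"twist":[0,0,0]}
    - {"xyz":[0,0,0.205],"twist":[0,0,0]}
    - {"xyz":[0,0,0.205],"twist":[0,0,0]}

```text
time: 15.02
tool_pos: [0.5165, 0.0015, 0.2789]
ee_rot: [-1.573, -0.001, 1.265]
wrist_force: [-0.2, -0.1, -0.7]
width: 0.046
```

```bash
python3 look.py 9 wrist scene; python3 bd.py .045 .075 .53 .034 pics/scene9.npz
python3 - <<'E'
from h import *
z=load('pics/scene9.npz'); cv2.imwrite('pics/c9scene.png',cv2.resize(z['p'][150:250,200:330],None,fx=6,fy=6,interpolation=2)[:,:,::-1])
E
```

```text
15.1167 [0.5154 0.0016 0.2758] [-8.982e+01  3.000e-02  7.247e+01] [ 0.07 -0.2  -0.15] [ 0.01  0.03 -0.  ] 0.04596453039884762
pics/scene9.npz 1232 z 0.05834855316297265 slopes deg [-0.25 -0.04] rect ((0.5301486253738403, 0.036845408380031586), (0.16983090341091156, 0.13328087329864502), 73.16666412353516)
```

View pics/c9scene.png

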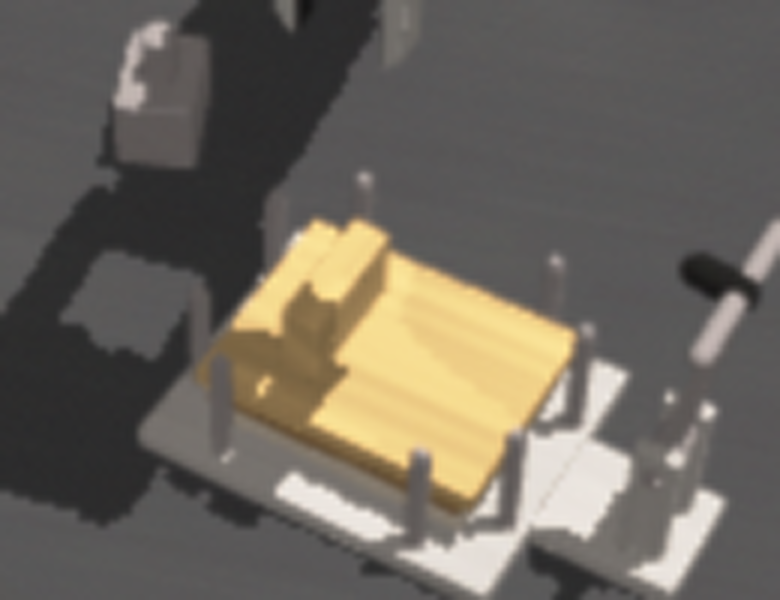

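View pics/wrist9.png

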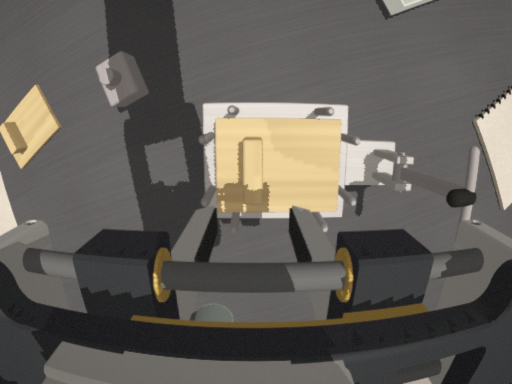

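Request:
step_arm:
  commands:
    - {"xyz":[0.003,0.015,0.005],"twist":[0,0,0]}
    - {"xyz":[0.01,0.05,0.005],"twist":[0,0,0]}
    - {"xyz":[0.0165,0.09,0.005],"twist":[0,0,0]}
    - {"xyz":[0.024,0.13,0.005],"twist":[0,0,0]}
    - {"xyz":[0.0315,0.17,0.005],"twist":[0,0,0]}
    - {"xyz":[0.038,0.205,0.005],"twist":[0,0,0]}
    - {"xyz":[0.04,0.2145,0.005],"twist":[0,0,0]}
    - {"xyz":[0.04,0.2145,0.005],"twist":[0,0,0]}
    - {"xyz":[0.04,0.2145,0.005],"twist":[0,0,0]}
  fingers: 0

```text
time: 15.87
tool_pos: [0.5555, 0.2155, 0.2806]
ee_rot: [-1.568, 0.003, 1.265]
wrist_force: [0.4, 0.4, 0.1]
width: 0.0937
```

```bash
python3 look.py 10 wrist
```

```text
15.9167 [0.5557 0.2147 0.2814] [-89.9    0.13  72.41] [ 1.01 -1.47 -0.12] [-0.01 -0.   -0.01] 0.09428815828528554
```

View pics/wrist10.png

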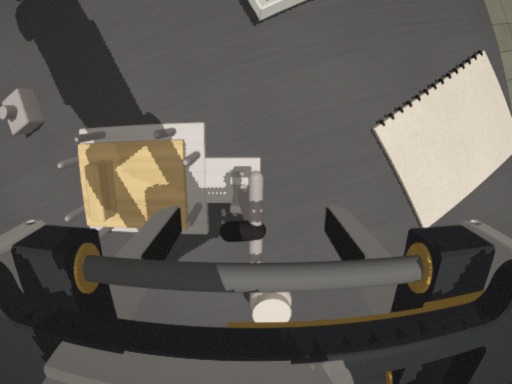

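Request:
step_arm:
  commands:
    - {"xyz":[0,0,-0.025],"twist":[0,0,0]}
    - {"xyz":[0,0,-0.05],"twist":[0,0,0]}
    - {"xyz":[0,0,-0.078],"twist":[0,0,0]}
    - {"xyz":[0,0,-0.078],"twist":[0,0,0]}

```text
time: 16.25
tool_pos: [0.5529, 0.2128, 0.1978]
ee_rot: [-1.561, 0.007, 1.262]
wrist_force: [-1.4, -0.3, -2.3]
width: 0.094
```

Request:
step_arm:
  commands:
    - {"xyz":[0,0,0],"twist":[0,0,0]}
    - {"xyz":[0,0,0],"twist":[0,0,0]}
    - {"xyz":[0,0,0],"twist":[0,0,0]}
    - {"xyz":[0,0,0],"twist":[0,0,0]}
    - {"xyz":[0,0,0],"twist":[0,0,0]}
    - {"xyz":[0,0,0],"twist":[0,0,0]}
    - {"xyz":[0,0,0],"twist":[0,0,0]}
    - {"xyz":[0,0,0],"twist":[0,0,0]}
    - {"xyz":[0,0,0],"twist":[0,0,0]}
    - {"xyz":[0,0,0],"twist":[0,0,0]}
  fingers: 185

```text
time: 17.08
tool_pos: [0.5561, 0.2161, 0.2046]
ee_rot: [-1.571, 0.0, 1.265]
wrist_force: [-0.5, -0.3, 0.6]
width: 0.0308
```

Run:
```python
import numpy as np
o=np.array([.5020,.0425]);ty=np.deg2rad(72.4);ey=np.array([np.cos(ty),np.sin(ty)])
s=None
for a in np.r_[1.69:0.05:-0.1]:
    y=.165-.13*np.cos(a)-.007; p=np.r_[o+y*ey,.085+.13*np.sin(a)-.011]
    if s is None:s=p
    print(round(a,2),p.round(4),(p-s).round(4))
```

```text
1.69 [0.5544 0.2078 0.2031] [0. 0. 0.]
1.59 [0.5505 0.1955 0.204 ] [-0.0039 -0.0124  0.0009]
1.49 [0.5466 0.1831 0.2036] [-0.0078 -0.0247  0.0005]
1.39 [0.5427 0.1708 0.2019] [-0.0117 -0.037  -0.0012]
1.29 [0.5389 0.1588 0.1989] [-0.0156 -0.0491 -0.0042]
1.19 [0.5352 0.147  0.1947] [-0.0193 -0.0608 -0.0084]
1.09 [0.5316 0.1358 0.1893] [-0.0229 -0.072  -0.0138]
0.99 [0.5282 0.1251 0.1827] [-0.0262 -0.0827 -0.0204]
0.89 [0.525  0.1151 0.175 ] [-0.0294 -0.0927 -0.0281]
0.79 [0.5221 0.1059 0.1663] [-0.0323 -0.102  -0.0367]
0.69 [0.5195 0.0975 0.1567] [-0.035  -0.1103 -0.0463]
0.59 [0.5171 0.0901 0.1463] [-0.0373 -0.1177 -0.0568]
0.49 [0.5151 0.0838 0.1352] [-0.0394 -0.1241 -0.0679]
0.39 [0.5134 0.0785 0.1234] [-0.041  -0.1293 -0.0797]
0.29 [0.5121 0.0744 0.1112] [-0.0423 -0.1335 -0.0919]
0.19 [0.5112 0.0714 0.0986] [-0.0433 -0.1364 -0.1045]
0.09 [0.5106 0.0697 0.0857] [-0.0438 -0.1381 -0.1174]
```

Request:
step_arm:
  commands:
    - {"xyz":[-0.002,-0.006,0],"twist":[0,0,0]}
    - {"xyz":[-0.003,-0.0105,0],"twist":[0,0,0]}
    - {"xyz":[-0.005,-0.017,0.0005],"twist":[0,0,0]}
    - {"xyz":[-0.007,-0.023,0.001],"twist":[0,0,0]}
    - {"xyz":[-0.009,-0.029,0.001],"twist":[0,0,0]}
    - {"xyz":[-0.011,-0.035,0.0005],"twist":[0,0,0]}
    - {"xyz":[-0.013,-0.0415,0],"twist":[0,0,0]}
    - {"xyz":[-0.015,-0.0475,-0.001],"twist":[0,0,0]}
    - {"xyz":[-0.017,-0.0535,-0.003],"twist":[0,0,0]}
    - {"xyz":[-0.0185,-0.0595,-0.004],"twist":[0,0,0]}
    - {"xyz":[-0.0205,-0.0655,-0.006],"twist":[0,0,0]}
    - {"xyz":[-0.0225,-0.0715,-0.0085],"twist":[0,0,0]}

```text
time: 18.08
tool_pos: [0.5334, 0.1437, 0.1959]
ee_rot: [-1.571, 0.0, 1.265]
wrist_force: [0.3, -0.2, 0.7]
width: 0.0257
```

Request:
step_arm:
  commands:
    - {"xyz":[-0.002,-0.0055,-0.0027],"twist":[0,0,0]}
    - {"xyz":[-0.0036,-0.0112,-0.0054],"twist":[0,0,0]}
    - {"xyz":[-0.005,-0.0165,-0.0087],"twist":[0,0,0]}
    - {"xyz":[-0.0069,-0.0219,-0.012],"twist":[0,0,0]}
    - {"xyz":[-0.0085,-0.027,-0.016],"twist":[0,0,0]}
    - {"xyz":[-0.0101,-0.0319,-0.0197],"twist":[0,0,0]}
    - {"xyz":[-0.0115,-0.0366,-0.024],"twist":[0,0,0]}
    - {"xyz":[-0.013,-0.0412,-0.0283],"twist":[0,0,0]}
    - {"xyz":[-0.013,-0.0412,-0.0283],"twist":[0,0,0]}

```text
time: 18.83
tool_pos: [0.5197, 0.1022, 0.1665]
ee_rot: [-1.569, 0.002, 1.264]
wrist_force: [0.1, 0.3, 0.2]
width: 0.0257
```

```bash
python3 look.py 11 wrist scene
python3 - <<'E'
from h import *
z=load('pics/scene11.npz'); cv2.imwrite('pics/c11scene.png',cv2.resize(z['p'][140:250,200:340],None,fx=5.4,fy=5.4,interpolation=2)[:,:,::-1])
E
```

```text
18.9333 [0.5203 0.103  0.1676] [-8.996e+01  3.000e-02  7.244e+01] [ 0.49 -0.08  0.67] [ 0.    0.   -0.01] 0.026136844399895342
```

View pics/c11scene.png

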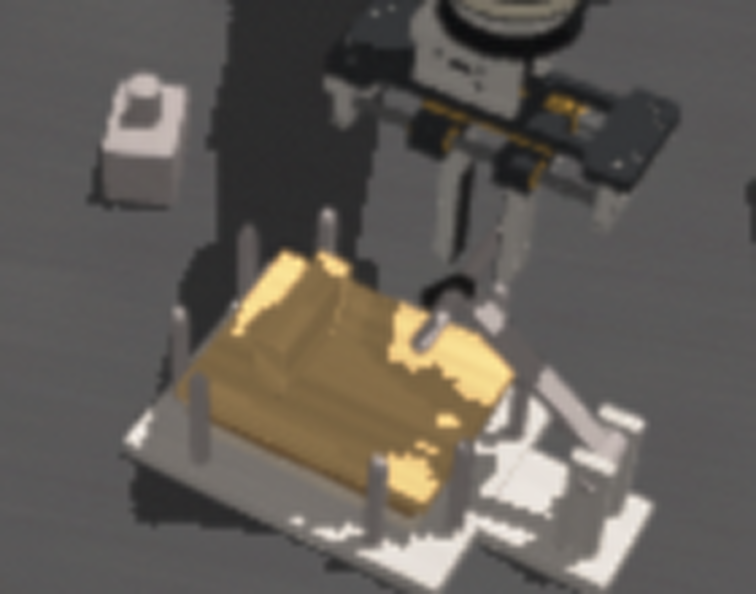

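View pics/wrist11.png

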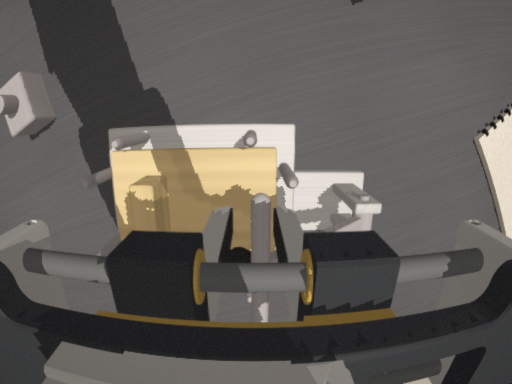

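Request:
step_arm:
  commands:
    - {"xyz":[0,0,0],"twist":[0,0,0]}
    - {"xyz":[0,0,0],"twist":[0,0,0]}
    - {"xyz":[0,0,0],"twist":[0,0,0]}
    - {"xyz":[0,0,0.02],"twist":[0,0,0]}
    - {"xyz":[0,0,0.04],"twist":[0,0,0]}
    - {"xyz":[0,0,0.07],"twist":[0,0,0]}
    - {"xyz":[0,0,0.1],"twist":[0,0,0]}
    - {"xyz":[0,0,0.12],"twist":[0,0,0]}
    - {"xyz":[0,0,0.12],"twist":[0,0,0]}
    - {"xyz":[0,0,0.12],"twist":[0,0,0]}
  fingers: 80

```text
time: 19.77
tool_pos: [0.5213, 0.1035, 0.2893]
ee_rot: [-1.574, -0.001, 1.265]
wrist_force: [-0.3, -0.4, -0.7]
width: 0.0645
```

Request:
step_arm:
  commands:
    - {"xyz":[0,0,0],"twist":[0,0,0]}
    - {"xyz":[-0.02,0.03,0],"twist":[0,0,0]}
    - {"xyz":[-0.04,0.06,0],"twist":[0,0,0]}
    - {"xyz":[-0.06,0.09,0],"twist":[0,0,0]}
    - {"xyz":[-0.08,0.12,0],"twist":[0,0,0]}
    - {"xyz":[-0.1,0.15,0],"twist":[0,0,0]}
    - {"xyz":[-0.12,0.18,0],"twist":[0,0,0]}
    - {"xyz":[-0.12,0.18,0],"twist":[0,0,0]}
    - {"xyz":[-0.12,0.18,0],"twist":[0,0,0]}
    - {"xyz":[-0.12,0.18,0],"twist":[0,0,0]}
    - {"xyz":[-0.12,0.18,0],"twist":[0,0,0]}
    - {"xyz":[-0.12,0.18,0],"twist":[0,0,0]}

```text
time: 20.77
tool_pos: [0.4013, 0.2822, 0.2872]
ee_rot: [-1.57, 0.001, 1.262]
wrist_force: [0.2, 0.1, -0.2]
width: 0.0647
```

Request:
step_arm:
  commands:
    - {"xyz":[0,0,0],"twist":[0,0,0]}
    - {"xyz":[0,0,0],"twist":[0,0,0]}
    - {"xyz":[0,0,0],"twist":[0,0,0]}
    - {"xyz":[0,0,0],"twist":[0,0,0]}
    - {"xyz":[0,0,0],"twist":[0,0,0]}
    - {"xyz":[0,0,0],"twist":[0,0,0]}
    - {"xyz":[0,0,0],"twist":[0,0,0]}
    - {"xyz":[0,0,0],"twist":[0,0,0]}
    - {"xyz":[0,0,0],"twist":[0,0,0]}
    - {"xyz":[0,0,0],"twist":[0,0,0]}
    - {"xyz":[0,0,0],"twist":[0,0,0]}
    - {"xyz":[0,0,0],"twist":[0,0,0]}

```text
time: 21.77
tool_pos: [0.4006, 0.2833, 0.2879]
ee_rot: [-1.571, -0.0, 1.265]
wrist_force: [-0.5, -0.2, 0.4]
width: 0.0645
```

```bash
python3 look.py 12 scene top
python3 - <<'E'
from h import *
for n,(a,b,c,d) in dict(top=(130,120,180,130),scene=(200,140,140,110)).items():
    z=load(f'pics/{n}12.npz'); cv2.imwrite(f'pics/c12{n}.png',cv2.resize(z['p'][b:b+d,a:a+c],None,fx=4.4 if n=='top' else 5.4,fy=4.4 if n=='top' else 5.4,interpolation=2)[:,:,::-1])
E
```

```text
21.8667 [0.4006 0.2833 0.2879] [-90.    -0.    72.47] [-0.   -0.87  0.31] [-0.06 -0.04  0.01] 0.06420805922809235
```

View pics/c12scene.png

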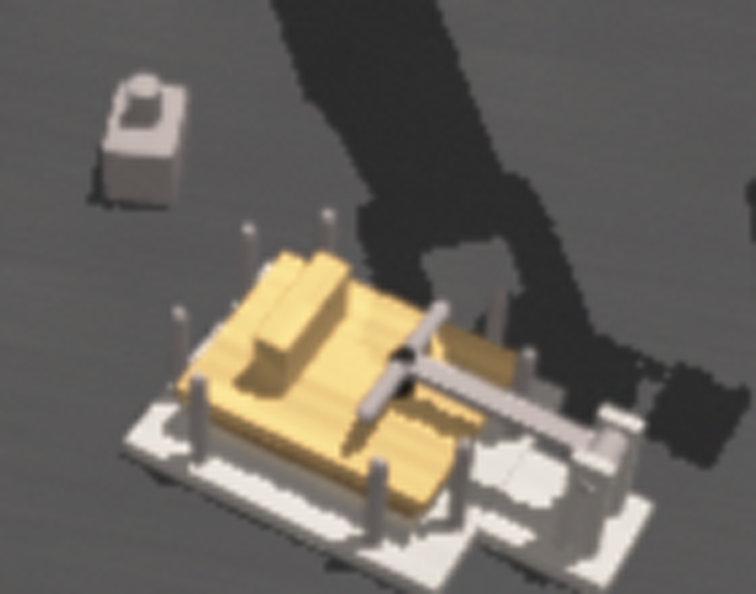

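View pics/c12top.png

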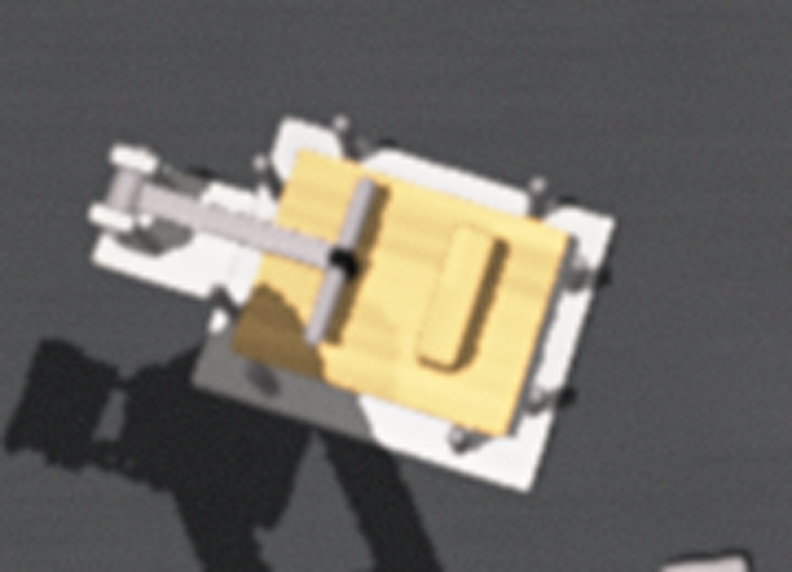

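Request:
step_arm:
  commands:
    - {"xyz":[0,0,0],"twist":[0,0,0]}
    - {"xyz":[0,0,0],"twist":[0,0,0]}
    - {"xyz":[0,0,0],"twist":[0,0,0]}
    - {"xyz":[0,0,0],"twist":[0,0,0]}
    - {"xyz":[0,0,0],"twist":[0,0,0]}
    - {"xyz":[0,0,0],"twist":[0,0,0]}
    - {"xyz":[0,0,0],"twist":[0,0,0]}
    - {"xyz":[0,0,0],"twist":[0,0,0]}
    - {"xyz":[0,0,0],"twist":[0,0,0]}
    - {"xyz":[0,0,0],"twist":[0,0,0]}
    - {"xyz":[0,0,0],"twist":[0,0,0]}
    - {"xyz":[0,0,0],"twist":[0,0,0]}

```text
time: 22.87
tool_pos: [0.4006, 0.2833, 0.2879]
ee_rot: [-1.571, -0.0, 1.265]
wrist_force: [-0.9, -0.2, 0.3]
width: 0.0645
```

Request:
step_arm:
  commands:
    - {"xyz":[0,0,0],"twist":[0,0,0]}
    - {"xyz":[0,0,0],"twist":[0,0,0]}
    - {"xyz":[0,0,0],"twist":[0,0,0]}
    - {"xyz":[0,0,0],"twist":[0,0,0]}
    - {"xyz":[0,0,0],"twist":[0,0,0]}
    - {"xyz":[0,0,0],"twist":[0,0,0]}
    - {"xyz":[0,0,0],"twist":[0,0,0]}
    - {"xyz":[0,0,0],"twist":[0,0,0]}
    - {"xyz":[0,0,0],"twist":[0,0,0]}
    - {"xyz":[0,0,0],"twist":[0,0,0]}
    - {"xyz":[0,0,0],"twist":[0,0,0]}
    - {"xyz":[0,0,0],"twist":[0,0,0]}

```text
time: 23.87
tool_pos: [0.4006, 0.2833, 0.2879]
ee_rot: [-1.571, -0.0, 1.265]
wrist_force: [-0.1, -0.1, -0.9]
width: 0.0644
```

```bash
python3 look.py 13 scene top; python3 bd.py .045 .075 .53 .034 pics/scene13.npz pics/top13.npz
python3 - <<'E'
from h import *
ty=np.deg2rad(72.4);ey=np.array([np.cos(ty),np.sin(ty)]);ex=np.array([ey[1],-ey[0]])
for k in (12,13):
  for n in ('top','scene'):
    t=load(f'pics/{n}{k}.npz');P=pts(t);d=P[...,:2]-[.5306,.0334];x=d@ex;y=d@ey
    m=(abs(x)<.05)&(abs(x)>.014)&(y>.01)&(y<.07)&(P[...,2]>.072)&(t['d']>0);Q=P[m]
    print(k,n,len(Q),'bar top z',np.percentile(Q[:,2],[50,80,95]).round(4),'y',y[m].mean().round(4))
z=load('pics/scene13.npz'); cv2.imwrite('pics/c13.png',cv2.resize(z['p'][140:250,200:340],None,fx=5.4,fy=5.4,interpolation=2)[:,:,::-1])
E
```

```text
23.9667 [0.4006 0.2833 0.2879] [-90.    -0.    72.47] [ 0.46 -0.85  0.36] [ 0.02 -0.04 -0.03] 0.06468507767814823
pics/scene13.npz 1009 z 0.05822297604456917 slopes deg [-0.24 -0.03] rect ((0.5310257077217102, 0.03569135069847107), (0.16969574987888336, 0.13203956186771393), 73.46006774902344)
pics/top13.npz 2380 z 0.059004041489587086 slopes deg [-0.02 -0.01] rect ((0.5276578068733215, 0.03418730944395065), (0.1702939122915268, 0.1298147588968277), 72.74015808105469)
12 top 132 bar top z [0.0946 0.0964 0.0975] y 0.0339
12 scene 68 bar top z [0.0937 0.0951 0.0979] y 0.0383
13 top 132 bar top z [0.0945 0.0963 0.0976] y 0.0339
13 scene 71 bar top z [0.0934 0.0958 0.0972] y 0.0382
```

View pics/c13.png

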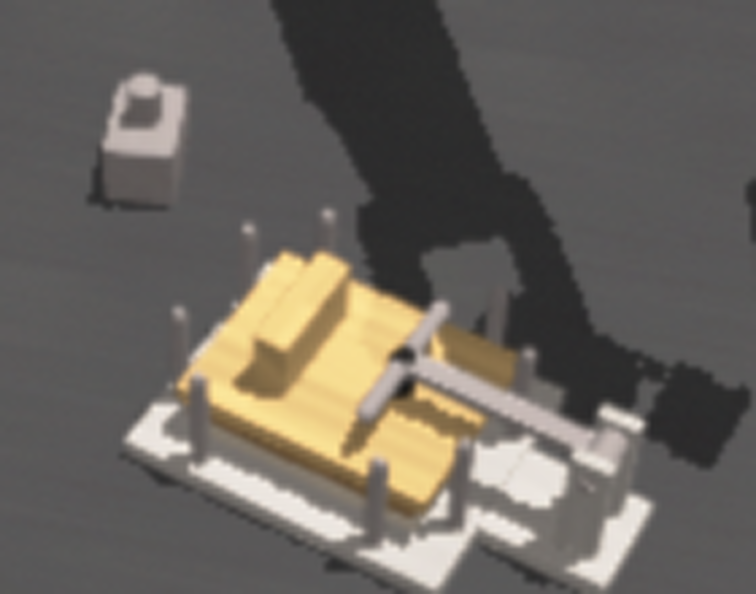

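View pics/scene13.png

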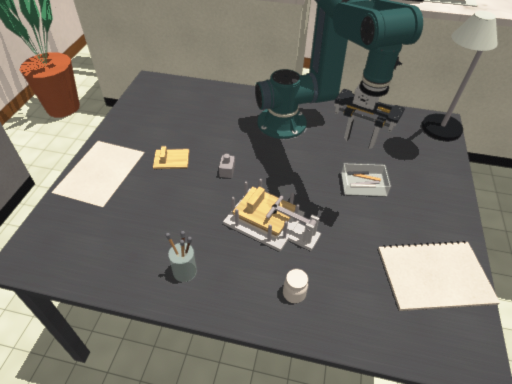

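The board is flat and the arm no longer moves: the bar top is at about 95 mm against 94.5 expected, at rack y ≈ +35. The bystanders look unmoved and the gripper is clear, so I'm handing in.

```bash
python3 -c "
from bench import robot
print(robot.close_job())"
```

```text
the job is handed in; nothing more can be done
None
```

The pressing board is on the pile, flat between the guide posts with its handle away from the hinge. The hold-down arm's foot rests on it, and I handed the job in at about 24 s of the 72 s allowed.

- **Swing back:** the arm started at about 1.42 rad, leaning slightly over the pile, so I pushed it back to about 1.68 first.
- **Setting down:** I lowered the board in steps of 1 mm and less. The vertical wrist force went from about -3.5 N to +5 N at contact, then I let go. That puts the pile top near 44 mm.
- **Swing over:** I guided the arm by its crossbar to about 0.75 rad, let go and backed off, and it sank onto the board by itself.

**Last checks**
- The board tilts at most 0.24 degrees.
- The crossbar's top is at about 95 mm (94.5 expected), near rack y = +35 mm, and did not move over the last 2 s.
- The gripper is clear, and in the last scene picture the jar, weight, pot and tub appear to stand where they were. I did not measure them.

**Disagreements:** the two fixed cameras put the board's centre 3 to 4 mm apart in x, which is more than the 2 mm calibration figure. I had centred it over the posts with the wrist camera, and no sideways force showed on the way down. The scene camera alone also read the board's yaw about 1 degree off the rack's, while the top camera agreed to 0.3 degrees.

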